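# Lock the engine's fan wheel

## Task

Lock the small engine's crank for servicing: with a finger, push a blade of the fan wheel round until the yellow blade points straight at the blue fork hinged at its rim. Then push the fork over and all the way down, so that its two prongs straddle the yellow blade. Nothing needs to be grasped; leave the bottle, jar, mug, tools, spark plug and tin where they are.

Things in the scene. Friction and masses are not known exactly. Their poses are not given: they have to be found in the camera images.
- engine: Small red and aluminium engine on a wooden board (280 x 260 x 20 mm), fixed to the bench. Origin: centre of the board's underside, below the fan wheel's upright axis; +y points from that axis to the blue fork. A round red cover (200 mm dia, top 125 mm above the bench) lies under the fan wheel; white tank at -x and finned cylinder at +x stay below 95 mm.
- wheel_centre (a point): Fixed point on the fan wheel's axis, level with the blades' top edges, 163 mm above the bench. Wheel: aluminium disc 180 mm dia, top at 135 mm, with a hub 40 mm dia (its nut reaches 173 mm) and four straight upright radial blades 90 degrees apart, 8 mm thick, from the hub out to 86 mm radius, from 135 to 163 mm height, with open space between them.
- yellow_blade (a point): Point on the middle of the top edge of the one yellow blade, 72 mm from the wheel's axis; turns with the wheel. The other three blades are bare aluminium.
- lock_point (a point): Fixed point 72 mm from the wheel's axis towards the fork, 163 mm above the bench: where yellow_blade lies when the yellow blade points straight at the fork.
- fan (a joint): Turn of the fan wheel, rad, grows counter-clockwise seen from above; a whole turn is 6.28 and 0 (or any whole turn) has the yellow blade straight at the fork. It turns freely either way with about 0.12 N m of friction (2 to 3 N at the middle of a blade) and stays where it is left.
- fork_hinge (a point): Fixed point in the middle of the fork's level hinge pin, 120 mm from the wheel's axis and 175 mm above the bench. The pin lies along the engine's x axis, between two steel cheeks (reaching 182 mm high, 42 mm wide over all) on a bracket at the rim of the red cover.
- fork_end (a point): Free end of the blue fork's bar, 68 mm from its hinge pin. The bar is smooth, 14 mm wide, 10 mm thick; at 48 mm from the pin a crosspiece 40 mm wide carries two prongs, 24 mm apart inside, reaching 22 mm from the bar's middle line; they point to the wheel when it is upright and down when it lies flat.
- fork (a joint): Tilt of the fork, rad: 0 upright, negative leaning away from the wheel (starts so; stop at -0.7), 1.57 flat over the wheel at its stop, prongs 10 mm down either side of a blade that points at it. Friction (0.06 N m, 1 to 2 N at its end) holds it where left. A prong lands on the blade and blocks the fork if the blade is over 7 mm off centre at 72 mm radius.
- oil_bottle: green oil bottle, 68 dia x 190 high, standing; sizes in mm; a bystander, to be left alone. Origin at the centre of its underside.
- grease_jar: amber glass jar with steel lid, 72 dia x 80 high, standing; sizes in mm; a bystander, to be left alone. Origin at the centre of its underside.
- mug: blue ceramic mug, about 80 dia x 90 high; sizes in mm; a bystander, to be left alone. Origin at the centre of its underside.
- wrench: steel wrench, 200 long, lying on the bench; sizes in mm; a bystander, to be left alone. Origin at the centre of its underside.
- screwdriver: screwdriver with orange handle, 200 long, lying on the bench; sizes in mm; a bystander, to be left alone. Origin at the centre of its underside.
- spark_plug: white spark plug, 24 dia x 55 high, standing on a corner of the engine's board; sizes in mm; a bystander, to be left alone. Origin at the centre of its underside.
- screw_tin: small steel tin, 44 dia x 45 high, standing on a corner of the engine's board; sizes in mm; a bystander, to be left alone. Origin at the centre of its underside.

How it is judged:
By the outcome, as a careful person would: the job done as asked, in the order asked, and still so for the second after the job is handed in, with the robot touching nothing.
It also fails if it takes over 48 s, if anything falls off the work surface, if the arm or the gripper's body presses on something with over 40 N, if the wrist force passes 120 N, or if a joint passes its speed limit or range.

## Robot

A 7-joint arm with a two-finger parallel gripper is mounted at the origin on the work surface. World frame = base frame: x ahead of the robot, y to its left, z up, the work surface at z = 0. Lengths are in m, angles in rad, forces in N, time in s.
With the tool pointing down it reaches from about 0.4 to 0.875 m from the base axis. Payload 19.3 kg.
Tool frame: the origin (TCP) lies at the very end of the fingers, on their centre line; the grasp point (between the pads) lies 19 mm behind it; z points along the fingers, y is the line along which they close (so a half turn about z gives the same grasp; the last joint's range is limited). The gripper opens to 85 mm and grips with 20 to 120 N. Pads are 22 mm wide; open, the fingers measure 114 mm over their backs; the gripper's body (76 mm by 85 mm) begins 54 mm behind the grasp point. The pads swing forward as they close: fully open they stand 13 mm farther back than shut.
Start: joints at [-1.207, 0.521, -0.036, 1.599, 0.021, 1.021, -0.113], TCP at [0.263, 0.567, 0.231] pointing down, gripper open.
Joint ranges: [-2.91, 2.91], [-0.3, 2.13], [-1.5, 1.42], [0.17, 2.43], [-1.26, 4.41], [0.16, 1.93], [-2.52, 2.52]. Speed limits (rad/s): [1.89, 1.89, 2.39, 2.39, 3.01, 3.01, 3.01].

## Interface

Orientations are given as [roll, pitch, yaw] about the fixed x, y, z axes, in that order (R = Rz(yaw) Ry(pitch) Rx(roll)).
In Python, from workcell import monitor, optics, job_done gives the robot as it stands.
- The arm moves only by the shell command python3 -m handwheel 'ROWS' [FORCE]. ROWS is JSON, a list of rows, each an object of numbers: "dx", "dy", "dz": the shift along the tool's x, y, z in cm; "wx", "wy", "wz": the turn, a rotation vector about the tool's x, y, z in rad; "claw": the opening in per cent of the stroke, from 0 (shut) to 100 (fully open). A call has 1 to 8 rows; each row shifts and turns the commanded pose from where the row before left it, along the tool's axes as they then stand; what a row does not reach is not made up. A row lasts 1/8 s, in which the tool goes at most 62.5 mm and 10.7 degrees, less where a joint would pass 70% of its speed; a pose out of reach is approached as far as the arm can. A call with a gripper value outside its range is refused whole. The fingers move at their own pace and stop on an object; FORCE is the grip in N (left out, the last holds). Time passes only in rows, so rows that do not move let the fingers close. It gives the time, the measured TCP pose, the force, the opening and the grip force at its end, in the units of the state.
- monitor.observe(): the state, without advancing time (a new reading comes with each control period).
- optics.grab_frame(name): name is "scene" or "top" or "wrist"; returns a dict with "frame" (400x640x3 uint8, blue, green, red), "fovy" (degrees; the focal length in pixels is half the picture's height over the tangent of half this angle, whatever the lens; pixels are square), "cx", "cy" (the principal point, pixels), "R" (3x3) and "t" (3): a world point X has camera coordinates R X + t. Camera axes: x right, y down, z forward; pixel columns grow to the right and rows downward; lengths in m; the calibration is good to about 2 mm. A picture is of the moment at which its call begins. There is no depth.
- job_done(): hands the job in; it is judged then, once.
Trained networks look in the newest picture that a camera, given by its name, has taken for a name from the list of things; names that differ only in an ending like _2 or _b are one class to them, and where a whole thing is asked for, a point or a joint stands for the part that bears it (a point fixed in the world has none). Each returns a list of dicts, best first, with "p" (0 to 1); they miss things now and then, are a little off and sometimes report something else, mostly with a low value. They report only what shows in the picture. A call takes as long as a camera call.
- optics.masks_of(name, camera): "region" (400x640 bool, what is visible of it) and "rect" ([left, top, width, height] in pixels, round what is visible of it).
The state is a dict: "clock": time; "qpos": joint angles; "qd": joint speeds; "joint_efforts": joint torques, N m; "position": TCP position; "tool_rot": TCP orientation; "force": force on the tool from outside, world axes, zero at the start; "moment": the same for the moment, N m; "grip_width": finger opening in m; "finger_force": force on a finger pad.
Only numpy, scipy, OpenCV 4.12 (cv2) and the standard library are available. Lean on these libraries where they do the work, as an engineer would, in place of code of your own. Each camera call takes 0.05 s, during which the arm holds its last target. There are 200 camera calls.

## Working session

There is one attempt and no reset: what is moved stays moved. The work goes in short steps, Python scripts to look and compute and a shell command to move; the robot and the scene stay as the last step left them, time stands still between calls to the robot, and variables do not carry over. Pictures are saved under pics/ and viewed, at most 11 in all, crops included, and the job is handed in when it is done.

```bash
mkdir -p pics
cat > h.py <<'E'
import numpy as np,cv2,pickle
from workcell import monitor,optics,job_done
def grab(n):
    f=optics.grab_frame(n); f['f']=200/np.tan(np.radians(f['fovy'])/2); f['R']=np.array(f['R']);f['t']=np.array(f['t']); return f
def ray(f,u,v):
    d=f['R'].T@np.array([(u-f['cx'])/f['f'],(v-f['cy'])/f['f'],1]); return -f['R'].T@f['t'],d
def atz(f,u,v,z):
    c,d=ray(f,u,v); return c+d*(z-c[2])/d[2]
def proj(f,X):
    p=f['R']@np.array(X)+f['t']; return f['f']*p[:2]/p[2]+[f['cx'],f['cy']]
def cen(n,c):
    r=optics.masks_of(n,c)
    return [(round(x['p'],2),x['rect'],np.argwhere(x['region']).mean(0)[::-1].round(1)) for x in r[:2]]
E
python3 - <<'E'
from h import *
s=monitor.observe();print(s['clock'],s['position'],s['tool_rot'])
for c in('top','scene'):
    f=grab(c);cv2.imwrite(f'pics/{c}.png',f['frame'])
    print(c,f['f'],(-f['R'].T@f['t']).round(3),f['R'].round(2).tolist())
    for n in('yellow_blade','fork_end','engine','fan'):print(n,cen(n,c))
E
```

```text
0.0 [0.26259132 0.56679382 0.23072205] [-3.14044689e+00  1.03556713e-04  2.70783923e+00]
top 494.907852367397 [ 0.435 -0.029  1.51 ] [[0.03, -1.0, -0.02], [-1.0, -0.02, -0.06], [0.06, 0.02, -1.0]]
yellow_blade [(0.83, [290.1, 158.1, 64.2, 63.4], array([321.3, 189.6]))]
fork_end [(0.74, [263.4, 194.1, 18.6, 20.1], array([271.9, 205.1]))]
engine [(0.58, [266.7, 134.9, 112.8, 116.3], array([320. , 193.4]))]
fan [(0.71, [293.3, 156.4, 60.7, 64.9], array([321.5, 189.3]))]
scene 388.55399478076544 [ 1.177 -0.392  0.647] [[0.47, 0.88, 0.01], [0.48, -0.24, -0.84], [-0.74, 0.4, -0.54]]
yellow_blade [(0.87, [298.1, 197.2, 77.4, 56.5], array([335.4, 226.3]))]
fork_end [(0.51, [259.5, 246.2, 14.6, 21.0], array([267.6, 257.7])), (0.48, [360.6, 161.0, 21.1, 27.5], array([369.8, 173.4]))]
engine [(0.83, [254.5, 160.6, 153.4, 169.7], array([336. , 255.2]))]
fan [(0.87, [295.7, 194.0, 79.4, 58.9], array([335.5, 226.2]))]
```

View pics/top.png

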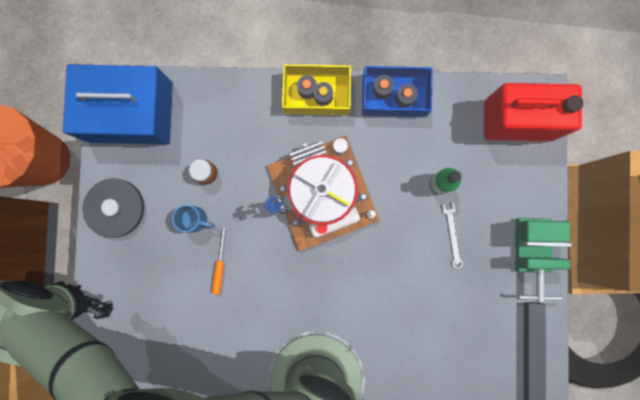

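View pics/scene.png

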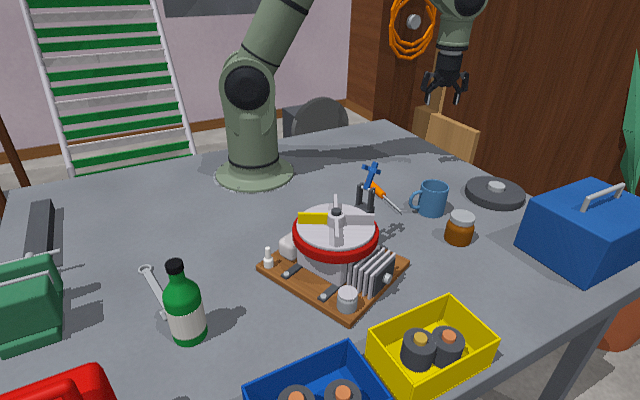

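The top picture shows the wheel at about (321,189), the yellow blade pointing lower right to about (347,205), and the blue fork at about (272,205) on the robot's left. The scene picture agrees: the fork stands at (370,172), leaning outward.

```bash
cat > eng.py <<'E'
from h import *
def yellow(f,roi):
    h=cv2.cvtColor(f['frame'],cv2.COLOR_BGR2HSV);m=cv2.inRange(h,(22,120,120),(34,255,255))
    k=np.zeros_like(m);x,y,w,hh=roi;k[y:y+hh,x:x+w]=1;m=m*k
    p=np.argwhere(m>0)[:,::-1];return p
E
python3 - <<'E'
from eng import *
f=grab('top');g=grab('scene')
p=yellow(f,(285,150,75,80));print(len(p),p.mean(0),p.min(0),p.max(0))
q=yellow(g,(290,190,100,70));print(len(q),q.mean(0),q.min(0),q.max(0))
def red(f,roi):
    h=cv2.cvtColor(f['frame'],cv2.COLOR_BGR2HSV);m=cv2.inRange(h,(0,150,80),(8,255,255))|cv2.inRange(h,(172,150,80),(180,255,255))
    k=np.zeros_like(m);x,y,w,hh=roi;k[y:y+hh,x:x+w]=1;return m*k
m=red(f,(280,145,85,85));c=max(cv2.findContours(m,0,1)[0],key=cv2.contourArea)
e=cv2.fitEllipse(c);print('ell',e)
yb=atz(f,*p.mean(0),.163)
print('yb',yb, 'scene',atz(g,*q.mean(0),.163),'c?',atz(f,321.4,189.4,.163))
for n,cam,ff in(('fork_end','top',f),('spark_plug','top',f),('screw_tin','top',f),('fork_hinge','top',f)):
    r=cen(n,cam);print(n,r)
    if r: print(atz(ff,*r[0][2],.2 if 'fork' in n else .06))
s=np.hstack([cv2.resize(f['frame'][140:260,230:390],(800,600),interpolation=2)]);cv2.imwrite('pics/c1.png',s)
E
```

```text
60 [337.85       198.18333333] [328 192] [348 204]
331 [311.94864048 217.83685801] [298 212] [327 224]
ell ((323.9984130859375, 228.00164794921875), (12.827303886413574, 28.679792404174805), 85.1081771850586)
yb [ 0.53634173 -0.05024867  0.163     ] scene [ 0.55281755 -0.06145625  0.163     ] c? [ 0.55930233 -0.00475621  0.163     ]
fork_end [(0.72, [267.5, 196.0, 13.8, 17.7], array([272.8, 205.7]))]
[0.50930022 0.122553   0.2       ]
spark_plug [(0.52, [368.7, 208.4, 6.2, 10.3], array([370.5, 214. ]))]
[ 0.50001243 -0.14849265  0.06      ]
screw_tin [(0.66, [333.5, 137.9, 12.1, 19.4], array([339.5, 146.6]))]
[ 0.69709538 -0.05314618  0.06      ]
fork_hinge [(0.87, [265.3, 138.0, 113.6, 113.8], array([319.9, 193.8]))]
[ 0.5440625  -0.00173776  0.2       ]
```

View pics/c1.png

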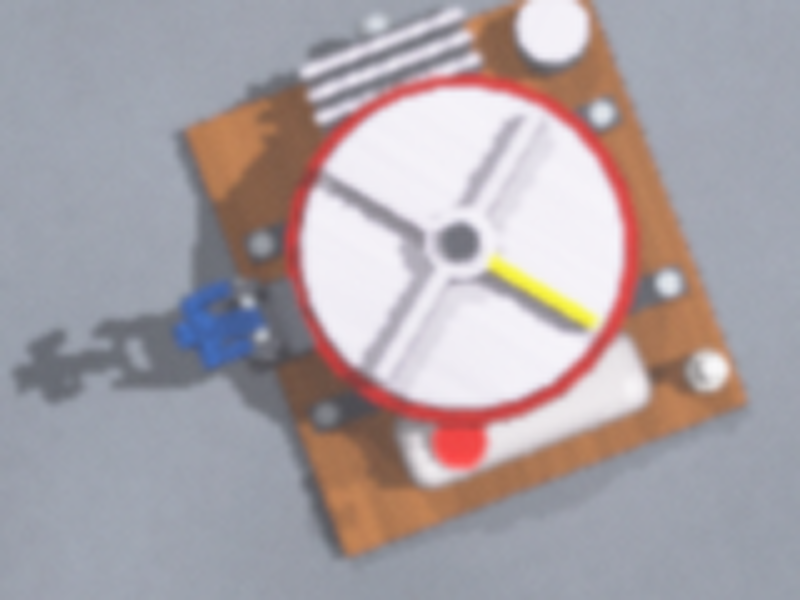

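The crop shows, in full-picture pixels, the board corners at (266.6,166), (349,140), (379,221) and (298,251). The nut is at (321.6,188.6), the red cover's centre at (322.4,189.4), and the yellow blade points away to the lower right. I'll use these to get the engine pose.

```bash
cat >> eng.py <<'E'
def fr():
    P=pickle.load(open('e.pkl','rb'));return P
def toeng(X):
    c,a=fr();d=np.array(X)[:2]-c;ex=np.array([np.sin(a),-np.cos(a)]);ey=np.array([np.cos(a),np.sin(a)])
    return np.array([d@ex,d@ey])*100
def where():
    s=monitor.observe();from scipy.spatial.transform import Rotation as Q
    R=Q.from_euler('xyz',s['tool_rot']).as_matrix();_,a=fr()
    print('t',s['clock'],'eng xy cm',toeng(s['position']).round(2),'z cm',round(s['position'][2]*100,2),'toolx-ang',round(np.arctan2(R[1,0],R[0,0])-a,3),'tilt',R[2,:2].round(3),'F',np.round(s['force'],1),'w',round(s['grip_width'],3))
E
python3 - <<'E'
from eng import *
f=grab('top')
C=[(266.6,166),(349,140),(379,221),(298,251)]
W=np.array([atz(f,*c,.02)[:2] for c in C]);print(W)
print('sides',[np.linalg.norm(W[i]-W[(i+1)%4]).round(3) for i in range(4)])
bc=W.mean(0);cc=atz(f,322.4,189.4,.125)[:2];nc=atz(f,321.6,188.6,.173)[:2];print(bc,cc,nc)
d=(W[0]+W[3])/2-(W[1]+W[2])/2;print('a board',np.degrees(np.arctan2(d[1],d[0])))
h=W[0]+W[1]-W[2]-W[3];print('a board2',np.degrees(np.arctan2(h[1],h[0]))+90)
c=(cc+nc)/2
fe=atz(f,272.8,205.7,.21)[:2]-c;print('fork dir',np.degrees(np.arctan2(fe[1],fe[0])),np.linalg.norm(fe))
a=np.arctan2(d[1],d[0]);a=(a+np.arctan2(h[1],h[0])+np.pi/2)/2;pickle.dump((c,a),open('e.pkl','wb'))
p=yellow(f,(285,150,75,80));yb=atz(f,*p.mean(0),.163)[:2]-c
print('fan deg',np.degrees(np.arctan2(yb[1],yb[0])-a)%360,np.linalg.norm(yb));where()
for n in('mug','grease_jar','oil_bottle','spark_plug','screw_tin'):
    r=cen(n,'top');
    if r:print(n,toeng(atz(f,*r[0][2],.06)))
E
```

```text
[[ 0.63979657  0.16609969]
 [ 0.72522983 -0.08219763]
 [ 0.48139973 -0.17769198]
 [ 0.38524776  0.06325405]]
sides [np.float64(0.263), np.float64(0.262), np.float64(0.259), np.float64(0.275)]
[ 0.55791847 -0.00763397] [ 0.56287552 -0.00688396] [ 0.5605712  -0.00542206]
a board 110.36267228790413
a board2 111.7010862986419
fork dir 112.56019109704496 0.13811913369606116
fan deg 129.1120194979433 0.05099579731053896
t 0.85 eng xy cm [-7.33 64.24] z cm 23.13 toolx-ang 0.77 tilt [0. 0.] F [ 0.4 -0.1  0.7] w 0.086
mug [ 5.65994076 39.40104444]
grease_jar [17.43815503 31.52186375]
oil_bottle [ -9.12265582 -34.78329329]
spark_plug [-10.82121853 -11.02588664]
screw_tin [10.92073821 -9.23452496]
```

```bash
python3 -m handwheel '[{"wz":0.154,"dz":-1,"claw":0},{"wz":0.154,"dz":-1,"claw":0},{"wz":0.154,"dz":-1,"claw":0},{"wz":0.154,"dz":-1,"claw":0},{"wz":0.154,"dz":-1,"claw":0},{"dx":-5,"dy":1},{"dx":-6,"dy":1},{"dx":-6,"dy":1}]'; python3 -c "
from eng import *;where()"
```

```text
t 1.1 eng xy cm [-7.34 64.24] z cm 23.13 toolx-ang 0.77 tilt [ 0. -0.] F [-0.  -0.3  0.4] w 0.085schema error: expected keys dx, dy, dz, wx, wy, wz, claw
```

```bash
python3 -m handwheel '[{"dx":0,"dy":0,"dz":-1,"wx":0,"wy":0,"wz":0.154,"claw":0},{"dx":0,"dy":0,"dz":-1,"wx":0,"wy":0,"wz":0.154,"claw":0},{"dx":0,"dy":0,"dz":-1,"wx":0,"wy":0,"wz":0.154,"claw":0},{"dx":0,"dy":0,"dz":-1,"wx":0,"wy":0,"wz":0.154,"claw":0},{"dx":0,"dy":0,"dz":-1,"wx":0,"wy":0,"wz":0.154,"claw":0},{"dx":-5,"dy":1,"dz":0,"wx":0,"wy":0,"wz":0,"claw":0},{"dx":-6,"dy":1,"dz":0,"wx":0,"wy":0,"wz":0,"claw":0},{"dx":-6,"dy":1,"dz":0,"wx":0,"wy":0,"wz":0,"claw":0}]'; python3 -c "
from eng import *;where()"
```

```text
clock: 2.1
position: [0.3524, 0.4176, 0.2814]
tool_rot: [3.141, -0.0, 1.938]
force: [0.9, 0.2, 0.0]
grip_width: -0.0002
finger_force: 0.0
t 2.1 eng xy cm [-4.33 47.06] z cm 28.14 toolx-ang 0.0 tilt [0. 0.] F [0.9 0.2 0. ] w -0.0
```

```bash
python3 -m handwheel '[{"dx":-6,"dy":1.3,"dz":0,"wx":0,"wy":0,"wz":0,"claw":0},{"dx":-6,"dy":1.3,"dz":0,"wx":0,"wy":0,"wz":0,"claw":0},{"dx":-6,"dy":1.3,"dz":0,"wx":0,"wy":0,"wz":0,"claw":0},{"dx":-6,"dy":1.3,"dz":0,"wx":0,"wy":0,"wz":0,"claw":0},{"dx":-6,"dy":1.3,"dz":0,"wx":0,"wy":0,"wz":0,"claw":0},{"dx":-6,"dy":1.2,"dz":0,"wx":0,"wy":0,"wz":0,"claw":0},{"dx":-6,"dy":1.2,"dz":0,"wx":0,"wy":0,"wz":0,"claw":0},{"dx":-6,"dy":1.2,"dz":0,"wx":0,"wy":0,"wz":0,"claw":0}]'; python3 -c "
from eng import *;where();f=grab('wrist');cv2.imwrite('pics/w1.png',f['frame']);print(f['f'],(-f['R'].T@f['t']).round(3))
c,a=fr();print(proj(f,[*c,.173]),proj(f,[*(c+.12*np.array([np.cos(a),np.sin(a)])),.175]))"
```

```text
clock: 3.1
position: [0.6191, 0.0058, 0.2815]
tool_rot: [3.141, -0.0, 1.938]
force: [0.4, 0.9, 0.4]
grip_width: 0.0
finger_force: 0.0
t 3.1 eng xy cm [ 5.78 -0.95] z cm 28.15 toolx-ang 0.0 tilt [0. 0.] F [0.4 0.9 0.4] w 0.0
310.084047030206 [0.594 0.07  0.424]
[252.9565707  188.14451106] [242.21560306  26.37759476]
```

View pics/w1.png

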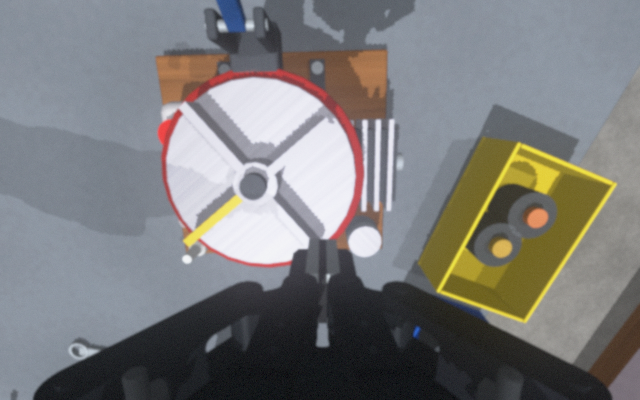

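The wrist picture shows the nut at (255,184), the fork pin midway between the cheeks at (238,26), and the yellow blade pointing lower left. I'll refit the engine pose from those two points.

```bash
cat >> eng.py <<'E'
def meas(f,roi,save=True):
    pass
E
python3 - <<'E'
from eng import *
f=grab('wrist');n=atz(f,255,184,.173)[:2];h=atz(f,238,26,.175)[:2]
c,a=fr();d=h-n;print('nut',n,'old',c,'len',np.linalg.norm(d),'ang',np.degrees(np.arctan2(d[1],d[0])),'old',np.degrees(a))
a=np.arctan2(d[1],d[0]);c=(2*n+c)/3;pickle.dump((c,a),open('e.pkl','wb'));where()
p=yellow(f,(150,180,100,90));y=atz(f,*p.mean(0),.161)[:2]-n;print('fan',np.degrees(np.arctan2(y[1],y[0])-a)%360)
E
```

```text
nut [ 0.56474584 -0.01065172] old [ 0.56172336 -0.00615301] len 0.11664222867447054 ang 112.97978674480996 old 111.03187929327301
t 3.2 eng xy cm [ 5.55 -1.31] z cm 28.11 toolx-ang -0.042 tilt [-0.003 -0.   ] F [-1.   0.1  0.1] w -0.0
fan 120.67931071959646
```

```bash
python3 -m handwheel '[{"dx":0,"dy":0,"dz":4.5,"wx":0,"wy":0,"wz":0,"claw":0},{"dx":0,"dy":0,"dz":4.5,"wx":0,"wy":0,"wz":0,"claw":0},{"dx":0,"dy":0,"dz":3.5,"wx":0,"wy":0,"wz":0,"claw":0},{"dx":0,"dy":0,"dz":1.2,"wx":0,"wy":0,"wz":0,"claw":0},{"dx":0,"dy":0,"dz":0,"wx":0,"wy":0,"wz":0,"claw":0}]'; python3 -c "
from eng import *;where()"
```

```text
clock: 3.82
position: [0.6183, 0.0073, 0.1445]
tool_rot: [-3.141, 0.0, 1.938]
force: [-0.1, 0.4, 1.0]
grip_width: 0.0002
finger_force: 0.0
t 3.825 eng xy cm [ 5.67 -0.61] z cm 14.45 toolx-ang -0.034 tilt [-0. -0.] F [-0.1  0.4  1. ] w 0.0
```

```bash
python3 -m handwheel '[{"dx":-2.6,"dy":-0.7,"dz":0,"wx":0,"wy":0,"wz":0,"claw":0},{"dx":-1.5,"dy":-1.5,"dz":0,"wx":0,"wy":0,"wz":0,"claw":0},{"dx":-0.9,"dy":-1.9,"dz":0,"wx":0,"wy":0,"wz":0,"claw":0},{"dx":-0.2,"dy":-2.1,"dz":0,"wx":0,"wy":0,"wz":0,"claw":0},{"dx":0.5,"dy":-2,"dz":0,"wx":0,"wy":0,"wz":0,"claw":0},{"dx":1.2,"dy":-1.7,"dz":0,"wx":0,"wy":0,"wz":0,"claw":0},{"dx":0.8,"dy":-0.6,"dz":0,"wx":0,"wy":0,"wz":0,"claw":0},{"dx":0.8,"dy":-0.5,"dz":0,"wx":0,"wy":0,"wz":0,"claw":0}]'
python3 - <<'E'
from eng import *
where();f=grab('wrist');t=grab('top')
im=np.hstack([cv2.resize(f['frame'],(480,300)),cv2.resize(t['frame'][145:235,260:350],(300,300),interpolation=2)]);cv2.imwrite('pics/w2.png',im)
E
```

```text
clock: 4.82
position: [0.5223, -0.0497, 0.1448]
tool_rot: [3.14, 0.001, 1.938]
force: [3.4, -2.3, 0.1]
grip_width: 0.0001
finger_force: 1.1
t 4.825 eng xy cm [-5.4  -2.12] z cm 14.48 toolx-ang -0.034 tilt [-0.001  0.001] F [ 3.4 -2.3  0.1] w 0.0
```

View pics/w2.png

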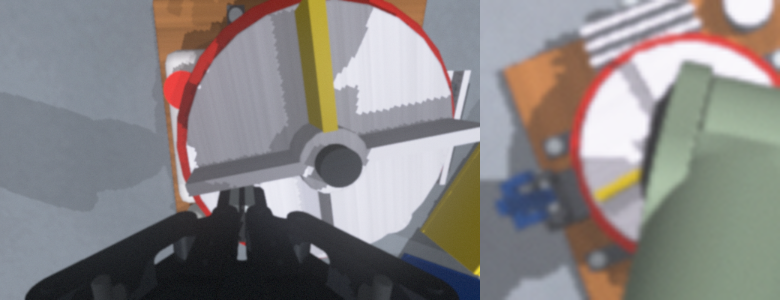

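The wrist view (left) shows the yellow blade pointing up towards the fork but tilted slightly left, so it is still a little short. The top view (right) agrees: the blade's tip is at about (598,195) and the fork at (525,200). I'll measure what's left.

```bash
cat >> eng.py <<'E'
def fan(f,roi,z=.163,cam=''):
    h=cv2.cvtColor(f['frame'],cv2.COLOR_BGR2HSV)
    p=yellow(f,roi).astype(float);v=h[...,2][p[:,1].astype(int),p[:,0].astype(int)]
    p=p[v>.85*np.percentile(v,95)] # bright top edge only
    W=np.array([atz(f,*q,z)[:2] for q in p]);m=W.mean(0);u=np.linalg.svd(W-m)[2][0];c,a=fr()
    if u@(m-c)<0:u=-u
    e=np.array([np.cos(a),np.sin(a)]);w=lambda x:round(float(np.degrees((x+np.pi)%(2*np.pi)-np.pi)),1)
    print(cam,len(p),'axis dir err',w(np.arctan2(u[1],u[0])-a),'radial err',w(np.arctan2(*(m-c)[::-1])-a),'lat offset mm at r=72',round(float(1000*((m-c)+u*(.072-u@(m-c)))@np.array([-e[1],e[0]])),1))
    return m
E
python3 - <<'E'
from eng import *
c,a=fr()
t=grab('top');fan(t,(285,180,45,35),cam='top');f=grab('wrist');fan(f,(380,0,80,180),cam='wrist')
s=grab('scene');fan(s,(290,180,100,70),cam='scene')
print('fan top-centre',proj(t,[*c,.173]),'hinge pred',proj(t,[*(c+.12*np.array([np.cos(a),np.sin(a)])),.175]),'nut wrist pred',proj(f,[*c,.173]))
for z in(.163,):
  L=c+.072*np.array([np.cos(a),np.sin(a)]);print('lock px',proj(t,[*L,z]),proj(f,[*L,z]),proj(s,[*L,z]))
E
```

```text
top 34 axis dir err 9.2 radial err 7.5 lat offset mm at r=72 9.5
wrist 3578 axis dir err 8.2 radial err 9.4 lat offset mm at r=72 11.4
scene 48 axis dir err 8.8 radial err 7.7 lat offset mm at r=72 9.9
fan top-centre [323.0041583  187.47086477] hinge pred [281.76171224 203.64535535] nut wrist pred [458.41358627 236.1153555 ]
lock px [298.53541583 197.48109587] [463.69618142  40.50399032] [353.1519507  201.25757519]
```

```bash
python3 -m handwheel '[{"dx":0.4,"dy":-0.1,"dz":0,"wx":0,"wy":0,"wz":0,"claw":0},{"dx":0.4,"dy":0,"dz":0,"wx":0,"wy":0,"wz":0,"claw":0},{"dx":0,"dy":0,"dz":0,"wx":0,"wy":0,"wz":0,"claw":0},{"dx":-1,"dy":0,"dz":0,"wx":0,"wy":0,"wz":0,"claw":0},{"dx":0,"dy":0,"dz":-5,"wx":0,"wy":0,"wz":0,"claw":0},{"dx":0,"dy":0,"dz":-5,"wx":0,"wy":0,"wz":0,"claw":0},{"dx":-3,"dy":0,"dz":-2,"wx":0,"wy":0,"wz":0,"claw":0},{"dx":0,"dy":0,"dz":0,"wx":0,"wy":0,"wz":0,"claw":0}]'
python3 - <<'E'
from eng import *
where();f=grab('wrist');t=grab('top');s=grab('scene')
fan(t,(285,180,45,35),cam='top');fan(s,(290,180,100,70),cam='scene')
c,a=fr();print(proj(f,[*c,.173]),proj(f,[*(c+.12*np.array([np.cos(a),np.sin(a)])),.175]))
cv2.imwrite('pics/w3.png',f['frame'])
E
```

```text
clock: 6.08
position: [0.5339, -0.0826, 0.2659]
tool_rot: [3.139, 0.002, 1.935]
force: [-1.2, 0.4, -0.9]
grip_width: -0.0002
finger_force: 0.0
t 6.075 eng xy cm [-5.61 -5.59] z cm 26.59 toolx-ang -0.037 tilt [-0.002  0.003] F [-1.2  0.4 -0.9] w -0.0
top 57 axis dir err 1.5 radial err 0.8 lat offset mm at r=72 1.3
scene 57 axis dir err -0.1 radial err 0.8 lat offset mm at r=72 0.7
[395.25801042 128.91907265] [401.17343828 -66.62408884]
```

View pics/w3.png

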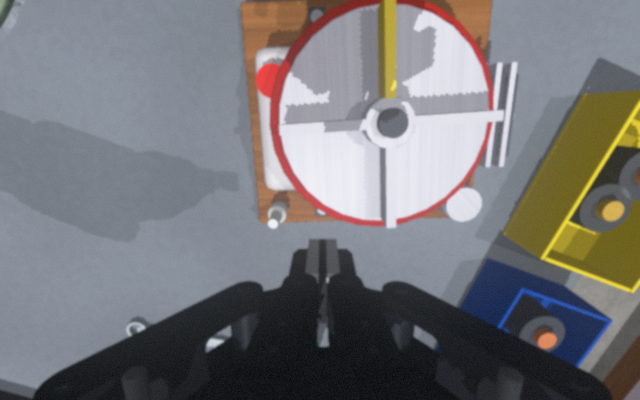

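The blade is now within about 1 mm on the current estimate, pointing up the image at column 390. Next I'll look from above the hinge to check it against the fork itself.

```bash
python3 -m handwheel '[{"dx":5,"dy":0,"dz":-1,"wx":0,"wy":0,"wz":0,"claw":0},{"dx":5,"dy":-0.5,"dz":-1,"wx":0,"wy":0,"wz":0,"claw":0},{"dx":0,"dy":0,"dz":0,"wx":0,"wy":0,"wz":-0.04,"claw":0},{"dx":0,"dy":0,"dz":0,"wx":0,"wy":0,"wz":0,"claw":0}]'
python3 - <<'E'
from eng import *
where();f=grab('wrist')
c,a=fr();e=np.array([np.cos(a),np.sin(a)]);print([proj(f,[*(c+r*e),z]).round(1) for r,z in((0,.173),(.072,.163),(.12,.175))])
fan(f,(320,100,160,170),cam='w')
cv2.imwrite('pics/w4.png',f['frame'])
E
```

```text
clock: 6.72
position: [0.492, 0.0121, 0.2839]
tool_rot: [-3.141, -0.0, 1.979]
force: [1.1, -1.3, -0.7]
grip_width: 0.0002
finger_force: 0.0
t 6.725 eng xy cm [-5.78  4.76] z cm 28.39 toolx-ang 0.007 tilt [ 0.    -0.001] F [ 1.1 -1.3 -0.7] w 0.0
[array([387.3, 250.4]), array([390.3, 168.2]), array([397.6, 109.7])]
w 606 axis dir err 1.8 radial err 3.7 lat offset mm at r=72 4.1
```

View pics/w4.png

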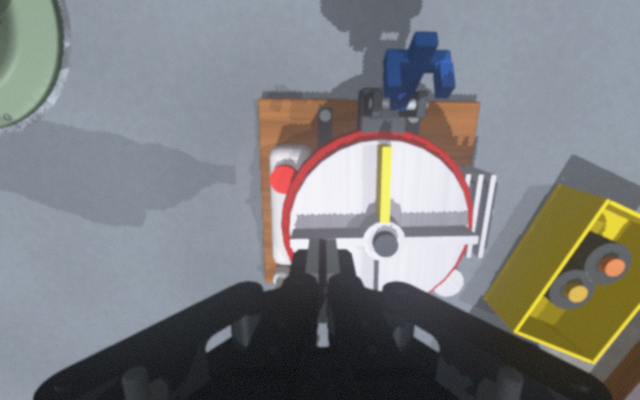

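Run:
```python
from eng import *
f=cv2.imread('pics/w4.png');im=cv2.resize(f[75:265,330:490],(500,594),interpolation=cv2.INTER_CUBIC)
for k in range(0,500,50): cv2.putText(im,str(330+k*160//500),(k,590),0,.35,(0,0,255),1)
cv2.imwrite('pics/c4.png',im)
```

```text
(no output)
```

View pics/c4.png

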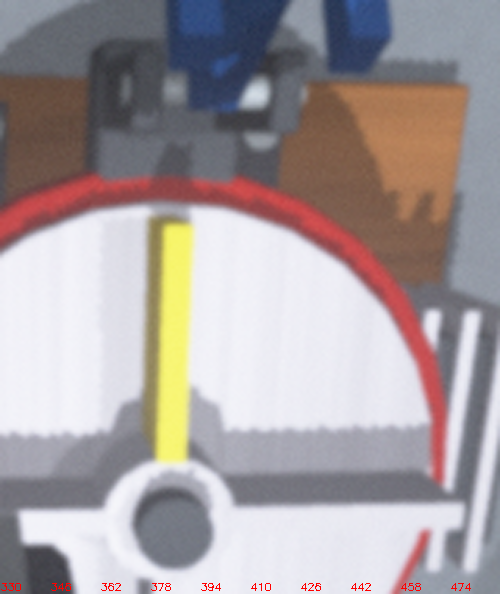

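Run:
```python
from eng import *
f=grab('wrist')
n=atz(f,385.4,243.6,.173)[:2];h=atz(f,399.4,103.8,.175)[:2];b1=atz(f,387,147,.163)[:2];b0=atz(f,385,222,.163)[:2]
A=lambda v:np.degrees(np.arctan2(v[1],v[0])).round(2)
print('nut',n,'hinge',h,np.linalg.norm(h-n),A(h-n),'blade',A(b1-b0),A(b1-n),np.linalg.norm(b1-n),fr())
bm=(b1+b0)/2
```

```text
nut [ 0.55937061 -0.00462216] hinge [0.51644993 0.10514298] 0.11785826065236546 111.36 blade 114.97 114.16 0.08346724101634678 (array([ 0.56373835, -0.00915215]), np.float64(1.9718692668979803))
```

Averaging the views, the fork points at about 111.6° and the blade at about 114°, so it needs roughly 2.3° more clockwise. I'll nudge the yellow blade from its -x side.

```bash
python3 -c "
from eng import *;pickle.dump((np.array([.561,-.006]),np.radians(111.7)),open('e.pkl','wb'));where()"
python3 -m handwheel '[{"dx":0.8,"dy":0,"dz":5,"wx":0,"wy":0,"wz":0,"claw":0},{"dx":0,"dy":0,"dz":5,"wx":0,"wy":0,"wz":0.03,"claw":0},{"dx":0,"dy":0,"dz":3,"wx":0,"wy":0,"wz":0,"claw":0},{"dx":0,"dy":0,"dz":0.9,"wx":0,"wy":0,"wz":0,"claw":0},{"dx":0,"dy":1.5,"dz":0,"wx":0,"wy":0,"wz":0,"claw":0},{"dx":0,"dy":1,"dz":0,"wx":0,"wy":0,"wz":0,"claw":0},{"dx":0,"dy":0.5,"dz":0,"wx":0,"wy":0,"wz":0,"claw":0},{"dx":0,"dy":0,"dz":0,"wx":0,"wy":0,"wz":0,"claw":0}]'
python3 - <<'E'
from eng import *
where()
for i in range(2):
  t=grab('top');s=grab('scene')
  fan(t,(285,180,45,35),cam='top');fan(s,(290,180,100,70),cam='scene')
E
```

```text
t 6.825 eng xy cm [-5.75  4.14] z cm 28.38 toolx-ang 0.027 tilt [ 0.    -0.001] F [-1.2  0.3  0.5] w 0.0
clock: 7.82
position: [0.5175, 0.0301, 0.1456]
tool_rot: [3.141, 0.0, 1.948]
force: [-0.8, 0.1, -0.3]
grip_width: -0.0005
finger_force: 0.0
t 7.825 eng xy cm [-2.71  4.96] z cm 14.56 toolx-ang -0.002 tilt [-0.     0.001] F [-0.8  0.1 -0.3] w -0.0Traceback (most recent call last):
  File "<stdin>", line 5, in <module>
  File "eng.py", line 20, in fan
    p=p[v>.85*np.percentile(v,95)] # bright top edge only
              ~~~~~~~~~~~~~^^^^^^
    return _quantile_unchecked(
        a, q, axis, out, overwrite_input, method, keepdims, weights)
    return _ureduce(a,
                    func=_quantile_ureduce_func,
    ...<5 lines>...
                    overwrite_input=overwrite_input,
                    method=method)
    r = func(a, **kwargs)
    result = _quantile(arr,
                       quantiles=q,
    ...<2 lines>...
                       out=out,
                       weights=wgt)
    previous = arr[previous_indexes]
               ~~~^^^^^^^^^^^^^^^^^^
IndexError: index 0 is out of bounds for axis 0 with size 0
```

```bash
cat > chk.py <<'E'
from eng import *
where()
for i in range(2):
  s=grab('scene');f=grab('wrist')
  try: fan(s,(290,180,100,70),cam='scene')
  except Exception: print('scene none')
  fan(f,(300,0,300,260),cam='wrist')
E
python3 chk.py
python3 -m handwheel '[{"dx":0,"dy":0.5,"dz":0,"wx":0,"wy":0,"wz":0,"claw":0},{"dx":0,"dy":0.2,"dz":0,"wx":0,"wy":0,"wz":0,"claw":0},{"dx":0,"dy":0,"dz":0,"wx":0,"wy":0,"wz":0,"claw":0}]' >/dev/null; python3 chk.py
```

```text
t 7.925 eng xy cm [-2.77  4.96] z cm 14.55 toolx-ang -0.002 tilt [-0.  0.] F [ 0.7 -0.8  0.1] w 0.0
scene 26 axis dir err 5.1 radial err 2.5 lat offset mm at r=72 4.8
wrist 1077 axis dir err 3.2 radial err 3.3 lat offset mm at r=72 4.1
scene 26 axis dir err 5.1 radial err 2.5 lat offset mm at r=72 4.8
wrist 1086 axis dir err 3.2 radial err 3.3 lat offset mm at r=72 4.1
t 8.5 eng xy cm [-2.05  4.96] z cm 14.52 toolx-ang -0.002 tilt [-0. -0.] F [ 0.6  0.2 -0.6] w 0.0
scene 26 axis dir err 4.3 radial err 2.4 lat offset mm at r=72 4.2
wrist 1018 axis dir err 3.0 radial err 3.2 lat offset mm at r=72 4.0
scene 26 axis dir err 4.3 radial err 2.4 lat offset mm at r=72 4.2
wrist 1010 axis dir err 2.9 radial err 3.2 lat offset mm at r=72 4.0
```

```bash
python3 -m handwheel '[{"dx":0,"dy":0.2,"dz":0,"wx":0,"wy":0,"wz":0,"claw":0},{"dx":0,"dy":0.1,"dz":0,"wx":0,"wy":0,"wz":0,"claw":0},{"dx":0,"dy":0,"dz":0,"wx":0,"wy":0,"wz":0,"claw":0}]' >/dev/null; python3 chk.py
```

```text
t 9.075 eng xy cm [-1.76  4.96] z cm 14.52 toolx-ang -0.002 tilt [ 0. -0.] F [-1.1 -0.4  1.3] w 0.0
scene 27 axis dir err 1.4 radial err 0.5 lat offset mm at r=72 1.2
wrist 1011 axis dir err 0.3 radial err 0.6 lat offset mm at r=72 0.7
scene 28 axis dir err 2.8 radial err 0.3 lat offset mm at r=72 1.9
wrist 1006 axis dir err 0.3 radial err 0.6 lat offset mm at r=72 0.7
```

```bash
python3 -m handwheel '[{"dx":0,"dy":-2.2,"dz":0,"wx":0,"wy":0,"wz":0,"claw":0},{"dx":0,"dy":0,"dz":-4.5,"wx":0,"wy":0,"wz":0,"claw":0},{"dx":0,"dy":0,"dz":-4.5,"wx":0,"wy":0,"wz":0,"claw":0},{"dx":0,"dy":0,"dz":-4.5,"wx":0,"wy":0,"wz":0,"claw":0},{"dx":5.5,"dy":1.3,"dz":0,"wx":0,"wy":0,"wz":0,"claw":0},{"dx":5.5,"dy":1.3,"dz":0,"wx":0,"wy":0,"wz":0,"claw":0},{"dx":5.5,"dy":1.3,"dz":0,"wx":0,"wy":0,"wz":0,"claw":0},{"dx":0,"dy":0,"dz":0,"wx":0,"wy":0,"wz":0,"claw":0}]'
python3 - <<'E'
from eng import *
where();t=grab('top');s=grab('scene')
try: fan(t,(285,180,45,35),cam='top')
except Exception: print('none')
fan(s,(290,180,100,70),cam='scene')
cv2.imwrite('pics/s5.png',cv2.resize(s['frame'][110:270,260:460],(750,600)))
E
```

```text
clock: 10.28
position: [0.4805, 0.1975, 0.2801]
tool_rot: [3.141, -0.001, 1.954]
force: [0.2, -0.9, 0.3]
grip_width: 0.0003
finger_force: 0.0
t 10.275 eng xy cm [ 0.05 21.88] z cm 28.01 toolx-ang 0.004 tilt [0.001 0.   ] F [ 0.2 -0.9  0.3] w 0.0
top 62 axis dir err -0.0 radial err -1.1 lat offset mm at r=72 -1.0
scene 50 axis dir err 1.1 radial err -0.1 lat offset mm at r=72 0.3
```

View pics/s5.png

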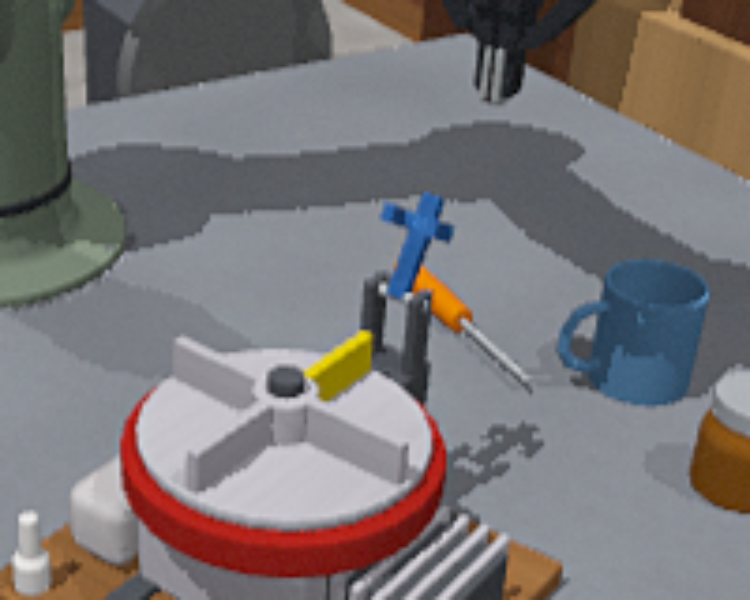

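```bash
python3 -m handwheel '[{"dx":0,"dy":0,"dz":4,"wx":0,"wy":0,"wz":0,"claw":0},{"dx":0,"dy":0,"dz":3.5,"wx":0,"wy":0,"wz":0,"claw":0},{"dx":-4,"dy":0,"dz":0,"wx":0,"wy":0,"wz":0,"claw":0},{"dx":-2,"dy":0,"dz":0,"wx":0,"wy":0,"wz":0,"claw":0},{"dx":-2,"dy":0,"dz":0,"wx":0,"wy":0,"wz":0,"claw":0},{"dx":-2,"dy":0,"dz":-0.3,"wx":0,"wy":0,"wz":0,"claw":0},{"dx":-2,"dy":0,"dz":-0.2,"wx":0,"wy":0,"wz":0,"claw":0},{"dx":0,"dy":0,"dz":0,"wx":0,"wy":0,"wz":0,"claw":0}]'
python3 - <<'E'
from eng import *
where();s=grab('scene');fan(s,(290,180,100,70),cam='scene')
cv2.imwrite('pics/s6.png',cv2.resize(s['frame'][110:270,260:460],(750,600)))
E
```

```text
clock: 11.38
position: [0.5261, 0.0792, 0.2106]
tool_rot: [3.141, 0.001, 1.944]
force: [-0.4, 1.6, -0.2]
grip_width: -0.0003
finger_force: 0.0
t 11.375 eng xy cm [-0.09  9.21] z cm 21.06 toolx-ang -0.006 tilt [-0.001  0.001] F [-0.4  1.6 -0.2] w -0.0
scene 48 axis dir err 1.0 radial err 0.0 lat offset mm at r=72 0.4
```

View pics/s6.png

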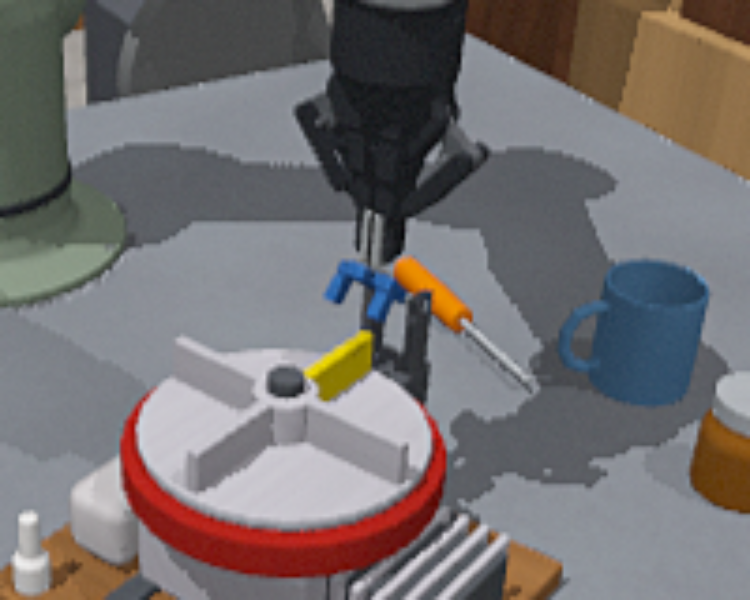

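The fork has tipped well past upright towards the wheel, with its prongs at about (335,290) and (375,305) in the crop. The yellow blade is still aligned. Now I'll press the fork down.

```bash
python3 -m handwheel '[{"dx":-1.3,"dy":0,"dz":0.7,"wx":0,"wy":0,"wz":0,"claw":0},{"dx":-0.3,"dy":0,"dz":1.1,"wx":0,"wy":0,"wz":0,"claw":0},{"dx":-0.1,"dy":0,"dz":0.7,"wx":0,"wy":0,"wz":0,"claw":0},{"dx":0,"dy":0,"dz":0.4,"wx":0,"wy":0,"wz":0,"claw":0},{"dx":0,"dy":0,"dz":0.2,"wx":0,"wy":0,"wz":0,"claw":0},{"dx":0,"dy":0,"dz":0,"wx":0,"wy":0,"wz":0,"claw":0}]'; python3 -c "
from eng import *;where()"
```

```text
clock: 12.18
position: [0.5318, 0.066, 0.1798]
tool_rot: [3.142, -0.0, 1.948]
force: [-3.6, -1.3, 11.7]
grip_width: -0.0
finger_force: 5.7
t 12.175 eng xy cm [-0.05  7.77] z cm 17.98 toolx-ang -0.002 tilt [0. 0.] F [-3.6 -1.3 11.7] w -0.0
```

```bash
python3 -m handwheel '[{"dx":0,"dy":0,"dz":0.15,"wx":0,"wy":0,"wz":0,"claw":0},{"dx":0,"dy":0,"dz":0,"wx":0,"wy":0,"wz":0,"claw":0}]'; python3 -m handwheel '[{"dx":0,"dy":0,"dz":-4,"wx":0,"wy":0,"wz":0,"claw":0},{"dx":0,"dy":0,"dz":-5,"wx":0,"wy":0,"wz":0,"claw":0},{"dx":5,"dy":-2,"dz":-3,"wx":0,"wy":0,"wz":0,"claw":0},{"dx":5,"dy":-2,"dz":0,"wx":0,"wy":0,"wz":0,"claw":0},{"dx":5,"dy":-2,"dz":0,"wx":0,"wy":0,"wz":0,"claw":0},{"dx":0,"dy":0,"dz":0,"wx":0,"wy":0,"wz":0,"claw":0}]'
python3 - <<'E'
from eng import *
where();s=grab('scene');t=grab('top')
cv2.imwrite('pics/s7.png',np.hstack([cv2.resize(s['frame'][150:240,280:390],(440,360)),cv2.resize(t['frame'][150:240,260:350],(360,360))]))
E
```

```text
clock: 12.42
position: [0.5319, 0.066, 0.1792]
tool_rot: [3.141, -0.0, 1.948]
force: [-10.7, -2.7, 29.9]
grip_width: -0.0
finger_force: 15.2
clock: 13.18
position: [0.4186, 0.1861, 0.2981]
tool_rot: [3.141, -0.001, 1.953]
force: [0.7, 0.1, -0.4]
grip_width: 0.0001
finger_force: 0.0
t 13.175 eng xy cm [-6.13 23.12] z cm 29.81 toolx-ang 0.004 tilt [0.001 0.   ] F [ 0.7  0.1 -0.4] w 0.0
```

View pics/s7.png

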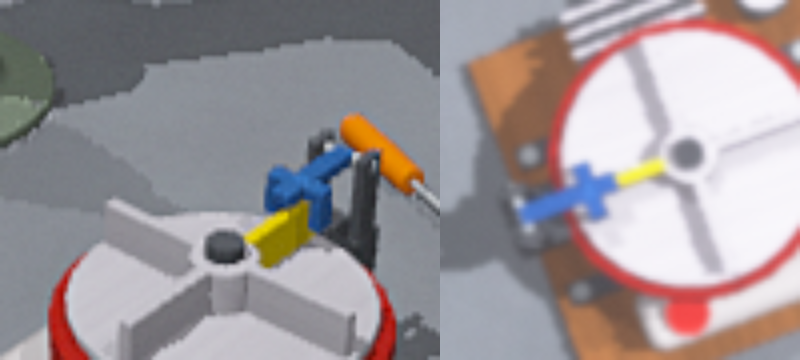

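The fork lies flat over the yellow blade with a prong on each side, in line in both views: the crosspiece is at about (298,190) in the left crop and (597,190) in the right. The arm is clear.

```bash
python3 -c "
from workcell import job_done;print(job_done())"
```

```text
the job is handed in; nothing more can be done
None
```

The crank is locked and the job is handed in: the yellow blade points at the fork and the fork is pressed flat to its stop with its prongs straddling the blade, after about 13 s of robot time and without moving any of the bystander items.

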